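# Re-pin the shaft rest nearer the ferrule

## Robot

A 6-joint arm with a two-finger parallel gripper is mounted at the origin on the work surface. World frame = base frame: x ahead of the robot, y to its left, z up, the work surface at z = 0. Lengths are in m, angles in rad, forces in N, time in s.
With the tool pointing down it reaches from about 0.3 to 0.875 m from the base axis. Payload 4.2 kg.
Tool frame: the origin (TCP) lies on the mounting face of the last link; the fingertips stand 173 mm ahead of it and the grasp point (between the pads) lies 155 mm ahead of it; z points along the fingers, y is the line along which they close (so a half turn about z gives the same grasp; the last joint's range is limited). The gripper opens to 85 mm and grips with 20 to 120 N. Pads are 22 mm wide; open, the fingers measure 114 mm over their backs; the gripper's body (76 mm by 85 mm) begins 54 mm behind the grasp point. The pads swing forward as they close: fully open they stand 13 mm farther back than shut.
Start: joints at [1.314, 0.32, 1.565, -0, 1.257, -0.02], TCP at [0.135, 0.559, 0.405] pointing down, gripper open.
Joint ranges: [-3.11, 3.11], [-0.84, 2.01], [0.21, 2.61], [-1.34, 4.49], [0.05, 2.63], [-2.56, 2.56]. Speed limits (rad/s): [2.57, 2.57, 3.14, 3.14, 3.14, 3.14].

## Interface

Orientations are given as [roll, pitch, yaw] about the fixed x, y, z axes, in that order (R = Rz(yaw) Ry(pitch) Rx(roll)).
In Python, from workcell import ctrl, eyes gives the robot as it stands.
- The arm moves only by the tool carry_out, never from a script. Its argument "rows" is a list of rows, each a list of 2 entries, a list of its own where there are three numbers: the shift along the tool's x, y, z scaled (see below), then the turn, a rotation vector about the tool's x, y, z scaled (see below). In form: [[[x, y, z], [wx, wy, wz]], ...]. A call has 1 to 12 rows; each row shifts and turns the commanded pose from where the row before left it, along the tool's axes as they then stand; what a row does not reach is not made up. The controller multiplies each number of a shift by 25 cm and each number of a turn by 6 degrees. A row lasts 1/10 s, in which the tool goes at most 50 mm and 8.59 degrees, less where a joint would pass 70% of its speed; a pose out of reach is approached as far as the arm can. A call with a number of a shift or a turn outside -1 to 1 is refused whole. A call with a gripper value outside its range is refused whole. "claw" is the gripper's target within -1 to 1 (shut at 1, half-way at 0, fully open at -1), set as the call begins (left out, the last holds). The fingers move at their own pace and stop on an object; the grip force is fixed at half the most. Time passes only in rows, so rows that do not move let the fingers close. It gives the time, the measured TCP pose, the force, the opening and the grip force at its end, in the units of the state.
- ctrl.get_obs(): the state, without advancing time (a new reading comes with each control period).
- eyes.camera(name): name is "scene" or "top"; returns the picture (400x640x3 uint8, blue, green, red); there is no depth.
- eyes.calibration(name): a dict with "camera_matrix" (3x3 intrinsics, pixels), "xyz" and "orientation" of the camera in the world. Camera axes: x right, y up, looking along -z (the intrinsics and any distortion apply to the point x, -y, -z); pixel columns grow to the right and rows downward; lengths in m; the calibration is good to about 2 mm. A picture is of the moment at which its call begins. calibration takes no time and is no camera call.
- ctrl.sign_off(): hands the job in; it is judged then, once.
The state is a dict: "t": time; "joints": joint angles; "joint_vel": joint speeds; "joint_efforts": joint torques, N m; "ee_pos": TCP position; "tcp_rot": TCP orientation; "ft_force": force on the tool from outside, world axes, zero at the start; "wrist_torque": the same for the moment, N m; "opening": finger opening in m; "finger_force": force on a finger pad.
Only numpy, scipy, OpenCV 4.12 (cv2) and the standard library are available. Lean on these libraries where they do the work, as an engineer would, in place of code of your own. Each camera call takes 0.05 s, during which the arm holds its last target. There are 200 camera calls.

## Task

The sliding rest under the clamped cue shaft has to be moved towards the ferrule: pull its ball-lock pin up out of the hole against the detent, slide the rest along the rail to the other hole, and push the pin down through rest and rail until it clicks fully home, then let go. Feel for the hole slowly and gently, and never force the pin against the stand with more than about 35 N; leave the other things on the bench where they are.

Things in the scene. Friction and masses are not known exactly. Their poses are not given: they have to be found in the camera images.
- stand: Fixed steel stand. Origin on the bench at mid-rail; z up, y along the rail towards the ferrule. Rail: flat bar 40 mm wide, y -70..100 mm, top at z = 34 mm, two vertical 14 mm holes with spring balls 12 mm below the mouth. Maple shaft (13 mm) parallel at x = 105, height 82 mm; cam clamp at x = 105, y = -170, 115 mm high, its lever reaching to y = -255 mm.
- rest (a joint): Travel of the rest along the stand's +y, m; 0 as found (over the first hole), stop at 0.115. It slides stiffly, about 2 N, and stays where left. It cannot lift or turn. It can be dragged by the pin standing in its hole.
- rest_hole (a point): Centre of the upper mouth of the vertical 14 mm through hole in the rest's aluminium tongue. The tongue is 52 mm (x) by 36 mm (y), 10 mm thick, top 44.5 mm and underside 34.5 mm above the bench; from its +x side an arm goes to the V under the shaft.
- home_hole (a point): Mouth of the first hole (at rail top, y = -45 mm of the stand), where the pin sits at the start. Steel on steel is hard: a pin held in a heavy arm that lands on the rail at 20 mm/s can knock with nearly 40 N, so touch down at 10 mm/s or less.
- far_mark (a point): Point on the rail top midway between two scribe lines 20 mm apart (y = +45 mm of the stand). The far hole, in a steel bushing block flush with the rail within 0.3 mm, lies on the rail's centre line anywhere between these lines: its centre is up to 10 mm either way along y from this point and is not reported. Feel for it with the pin, or see it.
- pin: Ball-lock pin, upright, 70 g. Origin at the centre of its foot, z up along it. Shank 12 mm diameter, 36 mm long, foot tapered to 7 mm over the last 3 mm, ball groove 12 to 15 mm up; round grip head 20 mm diameter from 36 to 74 mm up, 10 mm button on top to 78 mm. Fully home, the head's shoulder sits on the tongue and the foot is 8.5 mm above the bench.
- pin_foot (a point): Centre of the pin's foot (the pin's origin). Pulling it out of its detent takes about 10 N, pushing it in about 15 N. Lifted from home, it snaps free of the balls about 4 mm up; the foot leaves the rail at 25.5 mm and the tongue at 36 mm. Pushing in, the balls resist hardest about 13 to 9 mm short of home, rub, and snap in about 4 mm short of it.
- file: Bystander: flat bronze-coloured shaping file, 190 mm long with a round wooden handle, lying.
- trimmer: Bystander: steel tip trimmer, stepped cylinder 34 mm wide and 60 mm tall.
- burnisher: Bystander: upright copper burnishing tube, 22 mm wide and 60 mm tall.
- ferrule: Bystander: small white ferrule tube, 15 mm wide, 25 mm tall, standing near the rail.
- glue: Bystander: amber glue jar, 40 mm wide, 70 mm tall.
- tips_tray: Bystander: grey divided tray, 90 by 120 mm, 30 mm high.
- sander: Bystander: small wooden sanding block, 55 by 32 by 20 mm, lying near the rail.
Things that resemble listed ones, but are neither listed nor needed, are in the scene too. What is shaped like the pin but purple or red is not meant.

How it is judged:
By the outcome, as a careful person would: the job done as asked, in the order asked, and still so for the second after the job is handed in, with the robot touching nothing.
It also fails if it takes over 59 s, if anything falls off the work surface, if the arm or the gripper's body presses on something with over 40 N, if the wrist force passes 120 N, or if a joint passes its speed limit or range.

## Working session

There is one attempt and no reset: what is moved stays moved. The work goes in short steps, Python scripts to look and compute and a tool call to move; the robot and the scene stay as the last step left them, time stands still between calls to the robot, and variables do not carry over. Pictures are saved under pics/ and viewed, at most 10 in all, crops included, and the job is handed in when it is done.

Besides the shell and the picture viewer there is one more tool, called after "Request:" as name(argument=value, ...), one argument or row to a line, values as JSON. carry_out: Moves the arm, as the interface text tells. Its arguments: {"type":"object","properties":{"rows":{"type":"array","items":{"type":"array"}},"claw":{"type":"number"}},"required":["rows"]}

```bash
mkdir -p pics; ls
python3 - <<'E'
from workcell import ctrl, eyes
import cv2
print(ctrl.get_obs())
for n in("scene","top"):
    cv2.imwrite(f"pics/{n}0.png",eyes.camera(n)); print(n,eyes.calibration(n))
E
```

```text
pics
{'t': 0.0, 'joints': array([ 1.31397086e+00,  3.20290364e-01,  1.56569762e+00,  1.31502389e-05,
        1.25738615e+00, -2.00081491e-02]), 'joint_vel': array([-0.00109657,  0.00034098,  0.00131477,  0.00027168, -0.00031596,
       -0.00025017]), 'joint_efforts': array([ 2.36886815e-03, -4.15524280e+01, -2.34165466e+01,  2.05550023e-04,
        8.04025593e-03, -1.71003052e-05]), 'ee_pos': array([0.13485855, 0.55878259, 0.40387565]), 'tcp_rot': array([-3.13981178e+00, -4.81416449e-05,  2.90477122e+00]), 'ft_force': array([ 0.23936051, -0.32924376, -0.03609855]), 'wrist_torque': array([-0.0161753 , -0.00089241,  0.03880934]), 'finger_force': 0.0, 'opening': 0.08534704675321078}
scene {'camera_matrix': array([[389.63284014,   0.        , 322.78232133],
       [  0.        , 389.63284014, 203.42523893],
       [  0.        ,   0.        ,   1.        ]]), 'xyz': array([0.86187498, 0.47021793, 0.65952942]), 'orientation': array([0.69280712, 0.01497174, 2.24985343])}
top {'camera_matrix': array([[446.30691819,   0.        , 320.44000287],
       [  0.        , 446.30691819, 197.40672561],
       [  0.        ,   0.        ,   1.        ]]), 'xyz': array([0.42737499, 0.14221105, 1.05667245]), 'orientation': array([ 0.06239931,  0.02607853, -1.59039953])}
```

View pics/scene0.png

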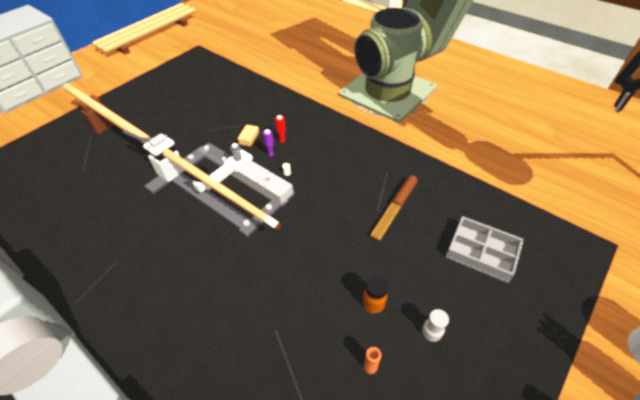

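View pics/top0.png

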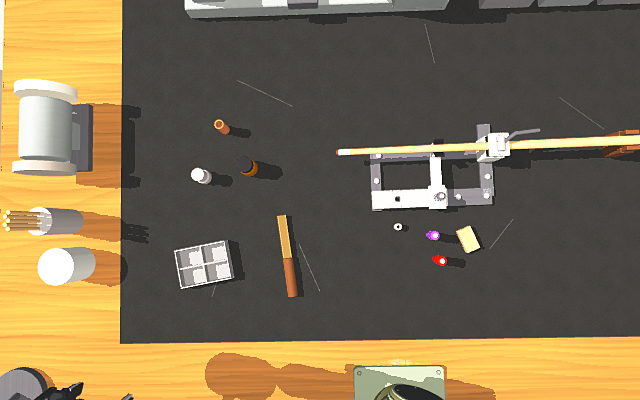

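The top view shows a grey pin in the rest tongue near (439,197) and a dark hole in the rail near (397,198). Pin look-alikes are purple (433,236) and red (440,260). By its description the target is the grey one in the tongue; scene-view pixels are grey (236,152), purple (268,140) and red (280,128). I'll check that in a close crop.

Run:
```python
import cv2,numpy as np
t=cv2.imread("pics/top0.png")[110:275,330:510]; s=cv2.imread("pics/scene0.png")[110:240,140:310]
a=cv2.resize(t,None,fx=4,fy=4,interpolation=cv2.INTER_CUBIC)[:600]
cv2.imwrite("pics/tc.png",cv2.resize(t[:135],None,fx=4.4,fy=4.4,interpolation=cv2.INTER_CUBIC)); cv2.imwrite("pics/sc.png",cv2.resize(s,None,fx=4.6,fy=4.6,interpolation=cv2.INTER_CUBIC))
```

```text
(no output)
```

View pics/tc.png

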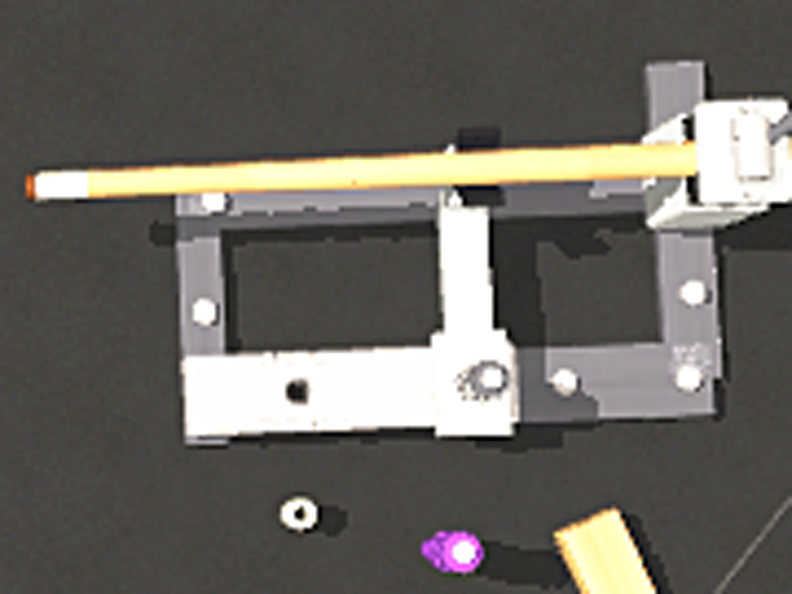

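View pics/sc.png

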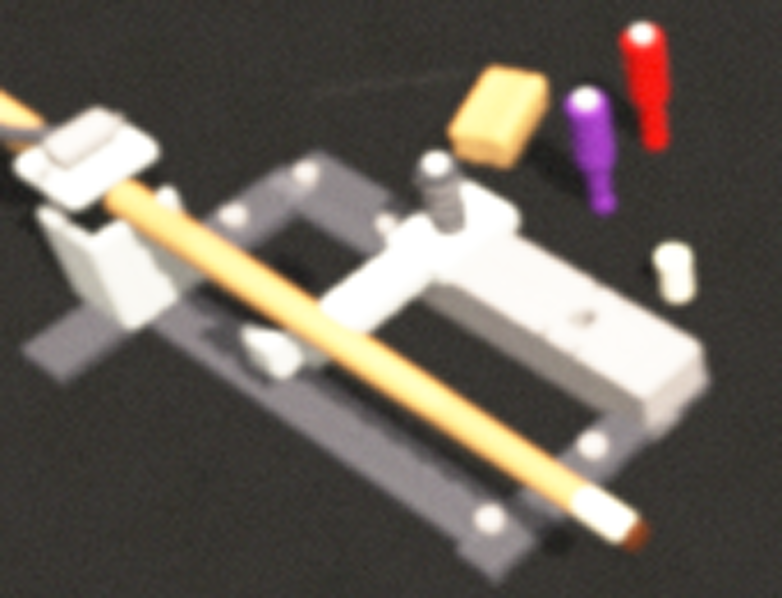

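The crops confirm the choice: the grey pin stands in the rest tongue, with its button at about (441.8,195.5) in top and (234.3,144.8) in scene. The far hole is visible at about (397.7,198.9) in top and (267,178.7) in scene. Next I'll measure these.

```bash
cat > h.py <<'E'
import numpy as np, cv2
from scipy.spatial.transform import Rotation as R
from workcell import ctrl, eyes
def ray(n,px):
    c=eyes.calibration(n); d=np.linalg.inv(c["camera_matrix"])@[px[0],px[1],1]
    return c["xyz"],R.from_euler("xyz",c["orientation"]).apply([d[0],-d[1],-d[2]])
def plane(n,px,z):
    o,d=ray(n,px); return o+d*(z-o[2])/d[2]
def tri(a,b):
    o1,d1=ray("top",a);o2,d2=ray("scene",b)
    s=np.linalg.lstsq(np.c_[d1,-d2],o2-o1,rcond=None)[0]
    p,q=o1+d1*s[0],o2+d2*s[1]; return (p+q)/2,np.linalg.norm(p-q)
E
python3 - <<'E'
from h import *
np.set_printoptions(precision=4,suppress=True)
t=cv2.imread("pics/top0.png");g=cv2.cvtColor(t,cv2.COLOR_BGR2GRAY).astype(float)
w=np.clip(190-g[193:204,392:404],0,None);yy,xx=np.mgrid[193:204,392:404]
h=(( w*xx).sum()/w.sum(),(w*yy).sum()/w.sum());print("hole px",h)
print("hole top",plane("top",h,.034),"scene",plane("scene",(267,178.7),.034),tri(h,(267,178.7)))
w=np.clip(g[191:200,436:448]-225,0,None);print(g[190:202,433:449].astype(int))
for n,p in(("top",(441.8,195.5)),("scene",(234.3,144.8))):print("button",n,plane(n,p,.0865))
print(tri((441.8,195.5),(234.3,144.8)))
# shaft direction: hue mask in top
hsv=cv2.cvtColor(t,cv2.COLOR_BGR2HSV);m=cv2.inRange(hsv,(10,60,120),(30,255,255));m[:130]=0;m[160:]=0;m[:,:352]=0;m[:,480:]=0
ys,xs=np.nonzero(m);k=np.polyfit(xs,ys,1)
a,b=[plane("top",(x,np.polyval(k,x)),.082) for x in(355,478)];print("shaft",a,b,"dir",np.degrees(np.arctan2(*(a-b)[1::-1])))
# rail corners z=.034, tongue corners z=.0445 (crop px)
f=lambda u,v:(330+u/4.4,110+v/4.4)
for c in((185,357),(187,435)):print("rail",plane("top",f(*c),.034))
for c in((432,335),(437,436),(513,333),(516,435)):print("tongue",plane("top",f(*c),.0445))
E
```

```text
hole px (np.float64(397.01835510060005), np.float64(198.67419696434874))
hole top [ 0.4852 -0.0074  0.034 ] scene [ 0.4846 -0.0047  0.034 ] (array([ 0.4845, -0.0067,  0.0326]), np.float64(0.002341024632594236))
[[255 255 255 255 255 255 255 255 255 255 255 255 252 212 118  97]
 [255 255 255 255 255 255 255 255 254 255 255 255 255 203 113  94]
 [255 255 255 255 255 246 129 135 131 133 224 248 255 208 121  95]
 [255 255 255 224 157 137 143 165 201 164 148 139 249 218 154  95]
 [255 255 211 176 101 149 160 255 255 255 255  71 163 220 155  94]
 [255 148 244 148 142 153 202 255 255 255 255 149 151 218 154  92]
 [216 239 142 128 147 157 227 255 255 255 255 143 156 194 152  89]
 [255 198 178 230 120 155 164 255 255 255 255  75 164 222 155  87]
 [255 132 170 254 143 153 149 147 135 133  74 157 209 216 187  84]
 [255 253 222 233 235 149 163 142 151 153 150 231 254 214 188  84]
 [255 255 157 236 179 119 231 104 206 229 202 255 255 209 186  87]
 [255 255 255 255 255 255 237 242 255 255 255 250 253 205 186  82]]
button top [ 0.4871 -0.0964  0.0865]
button scene [ 0.4871 -0.093   0.0865]
(array([ 0.4864, -0.0961,  0.0844]), np.float64(0.0023226058521665684))
shaft [0.589  0.0884 0.082 ] [ 0.5936 -0.18    0.082 ] dir 90.98489272312374
rail [0.5037 0.0491 0.034 ]
rail [0.463  0.0491 0.034 ]
tongue [ 0.5115 -0.0769  0.0445]
tongue [ 0.4595 -0.0777  0.0445]
tongue [ 0.5116 -0.1183  0.0445]
tongue [ 0.4592 -0.1179  0.0445]
```

Request:
carry_out(
  rows=[
    [[0,0,0],[0,0,-0.81]],
    [[0,0,0],[0,0,-0.81]],
    [[0,0,0],[0,0,-0.81]],
    [[-0.076,-0.147,0],[0,0,0]],
    [[-0.076,-0.147,0],[0,0,0]],
    [[-0.076,-0.147,0],[0,0,0]],
    [[-0.076,-0.147,0],[0,0,0]],
    [[-0.076,-0.147,0],[0,0,0]],
    [[-0.076,-0.147,0],[0,0,0]],
    [[-0.076,-0.147,0],[0,0,0]],
    [[-0.076,-0.147,0],[0,0,0]],
    [[-0.076,-0.147,0],[0,0,0]],
  ],
  claw=0.2,
)

```text
t: 1.3
ee_pos: [0.312, 0.2296, 0.4046]
tcp_rot: [3.142, 0.0, -3.124]
ft_force: [0.7, 0.4, -0.2]
opening: 0.034
finger_force: 0.0
```

Request:
carry_out(
  rows=[
    [[-0.076,-0.147,0],[0,0,0]],
    [[-0.076,-0.147,0],[0,0,0]],
    [[-0.076,-0.147,0],[0,0,0]],
    [[-0.076,-0.147,0],[0,0,0]],
    [[-0.076,-0.147,0],[0,0,0]],
    [[-0.076,-0.147,0],[0,0,0]],
    [[-0.076,-0.147,0],[0,0,0]],
    [[-0.076,-0.147,0],[0,0,0]],
    [[-0.076,-0.147,0],[0,0,0]],
    [[0,0,0.14],[0,0,0]],
    [[0,0,0.1],[0,0,0]],
    [[0,0,0],[0,0,0]],
  ],
)

```text
t: 2.5
ee_pos: [0.4873, -0.0965, 0.3412]
tcp_rot: [3.139, -0.009, -3.125]
ft_force: [0.5, -0.5, -0.8]
opening: 0.034
finger_force: 0.0
```

Request:
carry_out(
  rows=[
    [[0,0,0.1],[0,0,0]],
    [[0,0,0.1],[0,0,0]],
    [[0,0,0.1],[0,0,0]],
    [[0,0,0],[0,0,0]],
    [[0,0,0],[0,0,0]],
  ],
)

```text
t: 3.0
ee_pos: [0.4891, -0.0963, 0.2708]
tcp_rot: [-3.141, 0.001, -3.123]
ft_force: [-0.0, -0.2, 1.1]
opening: 0.0338
finger_force: 0.0
```

Run:
```python
from h import *
s=eyes.camera("scene");cv2.imwrite("pics/s1.png",cv2.resize(s[60:200,150:330],None,fx=4.2,fy=4.2,interpolation=cv2.INTER_CUBIC))
o=ctrl.get_obs();print(o["ee_pos"],o["tcp_rot"],o["ft_force"])
```

```text
[ 0.48928163 -0.09638611  0.27132149] [-3.14102552e+00  2.74413413e-03 -3.12359464e+00] [-0.04639235  1.04681243 -0.49008952]
```

View pics/s1.png

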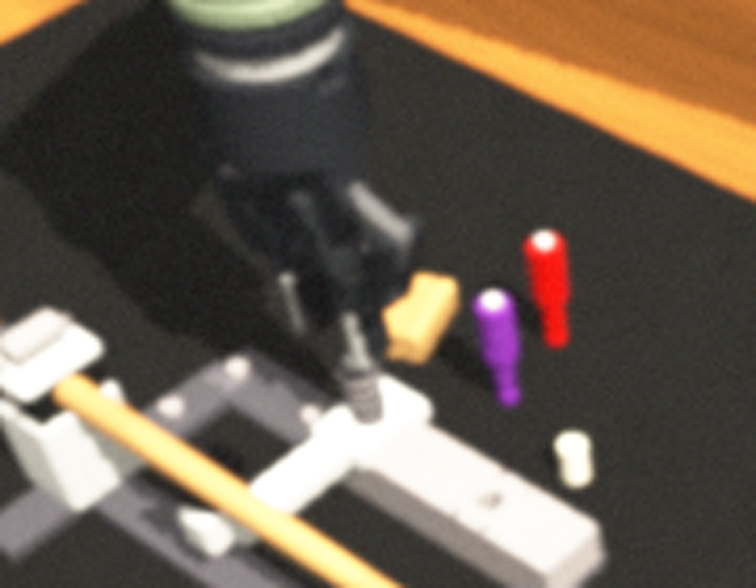

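The scene crop shows the gripper above the grey pin, which stands at crop (360,390). One finger is at about (355,335) and the other at about (290,300). I'll check whether they straddle it.

```bash
cat >> h.py <<'E'
def proj(n,p):
    c=eyes.calibration(n); v=R.from_euler("xyz",c["orientation"]).inv().apply(np.array(p)-c["xyz"]); v=np.array([v[0],-v[1],-v[2]])
    q=c["camera_matrix"]@(v/v[2]); return q[:2]
E
python3 - <<'E'
from h import *
f=lambda p:((proj("scene",p)-[150,60])*4.2).round()
print("button",f((.4868,-.0962,.0865)),"sh",f((.4868,-.0962,.0445)))
for z in(.098,.108):
  for dy in(-.017,.017):print(z,dy,f((.4893,-.0964+dy,z)))
E
```

```text
button [350. 353.] sh [365. 412.]
0.098 -0.017 [320. 326.]
0.098 0.017 [365. 353.]
0.108 -0.017 [316. 311.]
0.108 0.017 [361. 338.]
```

Request:
carry_out(
  rows=[
    [[0.01,0,0.05],[0,0,0]],
    [[0,0,0.05],[0,0,0]],
    [[0,0,0.05],[0,0,0]],
    [[0,0,0.05],[0,0,0]],
    [[0,0,0],[0,0,0]],
    [[0,0,0],[0,0,0]],
  ],
)

```text
t: 3.65
ee_pos: [0.4867, -0.0965, 0.221]
tcp_rot: [-3.141, 0.002, -3.124]
ft_force: [0.7, 0.3, 0.5]
opening: 0.0342
finger_force: 0.0
```

Request:
carry_out(
  rows=[
    [[0,0,0],[0,0,0]],
    [[0,0,0],[0,0,0]],
    [[0,0,0],[0,0,0]],
  ],
  claw=0.46,
)

```text
t: 3.95
ee_pos: [0.4862, -0.0965, 0.2203]
tcp_rot: [-3.141, 0.001, -3.124]
ft_force: [-0.5, 0.1, -0.4]
opening: 0.0228
finger_force: 0.0
```

Request:
carry_out(
  rows=[
    [[0,0,0],[0,0,0]],
    [[0,0,0],[0,0,0]],
  ],
  claw=0.5,
)

```text
t: 4.15
ee_pos: [0.4861, -0.0964, 0.2199]
tcp_rot: [3.141, 0.0, -3.124]
ft_force: [-0.7, 1.4, -0.0]
opening: 0.0215
finger_force: 0.4
```

Request:
carry_out(
  rows=[
    [[0,0,0],[0,0,0]],
    [[0,0,0],[0,0,0]],
  ],
  claw=0.53,
)

```text
t: 4.35
ee_pos: [0.4861, -0.0963, 0.2197]
tcp_rot: [3.141, 0.0, -3.124]
ft_force: [0.1, 2.2, 1.3]
opening: 0.0201
finger_force: 0.9
```

Request:
carry_out(
  rows=[
    [[0,0,0],[0,0,0]],
    [[0,0,0],[0,0,0]],
    [[0,0,0],[0,0,0]],
    [[0,0,0],[0,0,0]],
  ],
  claw=1,
)

```text
t: 4.75
ee_pos: [0.4861, -0.0963, 0.2199]
tcp_rot: [3.141, 0.0, -3.124]
ft_force: [-1.1, 3.9, 5.4]
opening: 0.0183
finger_force: 58.4
```

Request:
carry_out(
  rows=[
    [[0,0,-0.008],[0,0,0]],
    [[0,0,-0.008],[0,0,0]],
    [[0,0,-0.008],[0,0,0]],
    [[0,0,0],[0,0,0]],
    [[0,0,0],[0,0,0]],
  ],
)

```text
t: 5.25
ee_pos: [0.4859, -0.0964, 0.2255]
tcp_rot: [3.141, -0.001, -3.124]
ft_force: [1.8, 1.9, -5.8]
opening: 0.0187
finger_force: 59.3
```

Request:
carry_out(
  rows=[
    [[0,0,-0.016],[0,0,0]],
    [[0,0,-0.016],[0,0,0]],
    [[0,0,-0.016],[0,0,0]],
    [[0,0,-0.016],[0,0,0]],
    [[0,0,-0.016],[0,0,0]],
    [[0,0,-0.012],[0,0,0]],
    [[0,0,0],[0,0,0]],
    [[0,0,0],[0,0,0]],
  ],
)

```text
t: 6.05
ee_pos: [0.4861, -0.0966, 0.2491]
tcp_rot: [-3.141, 0.001, -3.124]
ft_force: [0.1, 0.8, 0.6]
opening: 0.0187
finger_force: 60.4
```

Request:
carry_out(
  rows=[
    [[0,0.008,0],[0,0,0]],
    [[0,0.008,0],[0,0,0]],
    [[0,0,0],[0,0,0]],
  ],
)

```text
t: 6.35
ee_pos: [0.4861, -0.0926, 0.2487]
tcp_rot: [-3.141, 0.0, -3.123]
ft_force: [-0.4, -2.2, -0.1]
opening: 0.0182
finger_force: 60.6
```

Request:
carry_out(
  rows=[
    [[0,0.031,0],[0,0,0]],
    [[0,0.031,0],[0,0,0]],
    [[0,0.031,0],[0,0,0]],
    [[0,0.031,0],[0,0,0]],
    [[0,0.031,0],[0,0,0]],
    [[0,0.031,0],[0,0,0]],
    [[0,0.031,0],[0,0,0]],
    [[0,0.031,0],[0,0,0]],
    [[0,0.031,0],[0,0,0]],
    [[0,0.031,0],[0,0,0]],
    [[0,0.03,0],[0,0,0]],
    [[0,0,0],[0,0,0]],
  ],
)

```text
t: 7.55
ee_pos: [0.4842, -0.0064, 0.2486]
tcp_rot: [3.14, -0.001, -3.123]
ft_force: [-0.1, 0.9, -0.1]
opening: 0.0185
finger_force: 60.5
```

Request:
carry_out(
  rows=[
    [[0,0,0],[0,0,0]],
    [[0,0,0],[0,0,0]],
  ],
)

```text
t: 7.75
ee_pos: [0.4842, -0.0074, 0.2485]
tcp_rot: [3.141, -0.001, -3.124]
ft_force: [1.0, 0.0, -0.9]
opening: 0.0186
finger_force: 60.5
```

Request:
carry_out(
  rows=[
    [[0,0,0.002],[0,0,0]],
    [[0,0,0.002],[0,0,0]],
    [[0,0,0.002],[0,0,0]],
    [[0,0,0.002],[0,0,0]],
    [[0,0,0.002],[0,0,0]],
    [[0,0,0.002],[0,0,0]],
    [[0,0,0.002],[0,0,0]],
    [[0,0,0.002],[0,0,0]],
  ],
)

```text
t: 8.55
ee_pos: [0.4844, -0.0074, 0.2447]
tcp_rot: [3.141, -0.0, -3.124]
ft_force: [0.2, 0.3, -1.4]
opening: 0.0186
finger_force: 60.5
```

Request:
carry_out(
  rows=[
    [[0,0,0.002],[0,0,0]],
    [[0,0,0.002],[0,0,0]],
  ],
)

```text
t: 8.75
ee_pos: [0.4845, -0.0074, 0.2437]
tcp_rot: [3.141, 0.0, -3.124]
ft_force: [-0.2, 0.1, -0.5]
opening: 0.0183
finger_force: 60.5
```

Request:
carry_out(
  rows=[
    [[0,0,0.002],[0,0,0]],
    [[0,0,0.002],[0,0,0]],
    [[0,0,0.002],[0,0,0]],
  ],
)

```text
t: 9.05
ee_pos: [0.4845, -0.0074, 0.2422]
tcp_rot: [3.142, 0.0, -3.124]
ft_force: [-0.0, 0.6, -0.8]
opening: 0.0186
finger_force: 60.5
```

Request:
carry_out(
  rows=[
    [[0,0,0.002],[0,0,0]],
    [[0,0,0.002],[0,0,0]],
    [[0,0,0.002],[0,0,0]],
  ],
)

```text
t: 9.35
ee_pos: [0.4844, -0.0074, 0.2407]
tcp_rot: [3.141, 0.0, -3.124]
ft_force: [-0.3, 0.6, -0.7]
opening: 0.0184
finger_force: 60.5
```

Request:
carry_out(
  rows=[
    [[0,0,0.003],[0,0,0]],
    [[0,0,0.003],[0,0,0]],
    [[0,0,0.003],[0,0,0]],
    [[0,0,0.003],[0,0,0]],
    [[0,0,0.003],[0,0,0]],
    [[0,0,0.003],[0,0,0]],
    [[0,0,0.003],[0,0,0]],
    [[0,0,0.003],[0,0,0]],
  ],
)

```text
t: 10.15
ee_pos: [0.4845, -0.0074, 0.2346]
tcp_rot: [3.141, 0.0, -3.124]
ft_force: [-0.1, -0.1, 0.1]
opening: 0.0185
finger_force: 60.5
```

Request:
carry_out(
  rows=[
    [[0,0,0.004],[0,0,0]],
    [[0,0,0.004],[0,0,0]],
    [[0,0,0.004],[0,0,0]],
  ],
)

```text
t: 10.45
ee_pos: [0.4846, -0.0074, 0.2321]
tcp_rot: [3.141, 0.001, -3.124]
ft_force: [-0.8, -0.5, 3.7]
opening: 0.0185
finger_force: 61.0
```

Balls are being felt at the expected height; I'll push on in small steps.

Request:
carry_out(
  rows=[
    [[0,0,0.004],[0,0,0]],
    [[0,0,0.004],[0,0,0]],
    [[0,0,0.004],[0,0,0]],
  ],
)

```text
t: 10.75
ee_pos: [0.4846, -0.0074, 0.229]
tcp_rot: [3.141, 0.001, -3.124]
ft_force: [0.1, 0.2, 3.6]
opening: 0.0185
finger_force: 61.1
```

Request:
carry_out(
  rows=[
    [[0,0,0.004],[0,0,0]],
    [[0,0,0.004],[0,0,0]],
  ],
)

```text
t: 10.95
ee_pos: [0.4845, -0.0074, 0.2267]
tcp_rot: [3.141, 0.0, -3.124]
ft_force: [-1.0, 0.8, 3.1]
opening: 0.0186
finger_force: 60.9
```

Request:
carry_out(
  rows=[
    [[0,0,0.004],[0,0,0]],
    [[0,0,0.004],[0,0,0]],
  ],
)

```text
t: 11.15
ee_pos: [0.4847, -0.0074, 0.2242]
tcp_rot: [3.141, 0.001, -3.124]
ft_force: [3.1, 1.1, -2.3]
opening: 0.0183
finger_force: 60.3
```

Request:
carry_out(
  rows=[
    [[0,0,0.004],[0,0,0]],
    [[0,0,0.004],[0,0,0]],
    [[0,0,0.003],[0,0,0]],
  ],
)

```text
t: 11.45
ee_pos: [0.4844, -0.0075, 0.2217]
tcp_rot: [-3.142, -0.001, -3.124]
ft_force: [0.5, -0.1, -1.5]
opening: 0.0186
finger_force: 60.3
```

Request:
carry_out(
  rows=[
    [[0,0,0.002],[0,0,0]],
    [[0,0,0.002],[0,0,0]],
  ],
)

```text
t: 11.65
ee_pos: [0.4844, -0.0075, 0.2209]
tcp_rot: [3.142, -0.0, -3.124]
ft_force: [0.1, 0.9, -1.3]
opening: 0.0184
finger_force: 60.3
```

Request:
carry_out(
  rows=[
    [[0,0,0.002],[0,0,0]],
    [[0,0,0.002],[0,0,0]],
  ],
)

```text
t: 11.85
ee_pos: [0.4843, -0.0074, 0.2199]
tcp_rot: [3.141, -0.0, -3.124]
ft_force: [-0.6, 0.4, 2.6]
opening: 0.0188
finger_force: 60.7
```

Request:
carry_out(
  rows=[
    [[0,0,0.002],[0,0,0]],
    [[0,0,0.002],[0,0,0]],
  ],
)

```text
t: 12.05
ee_pos: [0.4843, -0.0074, 0.2198]
tcp_rot: [3.142, -0.0, -3.124]
ft_force: [-3.9, -0.0, 12.1]
opening: 0.0186
finger_force: 61.6
```

Request:
carry_out(
  rows=[
    [[0,0,-0.003],[0,0,0]],
    [[0,0,0],[0,0,0]],
  ],
)

```text
t: 12.25
ee_pos: [0.4844, -0.0074, 0.2199]
tcp_rot: [3.142, 0.0, -3.124]
ft_force: [-1.5, -0.2, 4.1]
opening: 0.0186
finger_force: 61.0
```

Request:
carry_out(
  rows=[
    [[0,0,0],[0,0,0]],
    [[0,0,0],[0,0,0]],
    [[0,0,0],[0,0,0]],
    [[0,0,0],[0,0,0]],
    [[0,0,0],[0,0,0]],
  ],
  claw=0.2,
)

```text
t: 12.75
ee_pos: [0.4845, -0.0075, 0.2196]
tcp_rot: [3.141, -0.0, -3.124]
ft_force: [0.5, 0.1, -0.6]
opening: 0.0342
finger_force: 0.0
```

Request:
carry_out(
  rows=[
    [[0,0,-0.03],[0,0,0]],
    [[0,0,-0.06],[0,0,0]],
    [[0,0,-0.1],[0,0,0]],
    [[0,0,-0.12],[0,0,0]],
    [[0,0,-0.12],[0,0,0]],
    [[0,0,-0.12],[0,0,0]],
    [[0.15,0,0],[0,0,0]],
    [[0.15,0,0],[0,0,0]],
    [[0.15,0,0],[0,0,0]],
    [[0,0,0],[0,0,0]],
    [[0,0,0],[0,0,0]],
  ],
)

```text
t: 13.85
ee_pos: [0.3715, -0.0094, 0.358]
tcp_rot: [-3.142, 0.002, -3.124]
ft_force: [-0.2, -0.9, 0.0]
opening: 0.0341
finger_force: 0.0
```

Run:
```python
from h import *
t=eyes.camera("top");s=eyes.camera("scene");cv2.imwrite("pics/t2.png",t);cv2.imwrite("pics/s2.png",s)
a=cv2.resize(t[110:275,330:510],(540,495),interpolation=cv2.INTER_CUBIC)
a=cv2.resize(t[110:275,330:510],(396,363));b=cv2.resize(s[100:250,140:310],(396,349))
cv2.imwrite("pics/b2.png",np.hstack([a[:349],b]))
print(proj("top",(.4852,-.0072,.0865)),proj("top",(.4852,-.0072,.0905)),proj("scene",(.4852,-.0072,.0865)))
o=ctrl.get_obs();print(o["t"],o["ee_pos"])
```

```text
[400.44186304 197.22816164] [400.72480415 197.11196681] [262.83369609 161.18771693]
13.95 [ 0.37287859 -0.00948763  0.35781232]
```

View pics/b2.png

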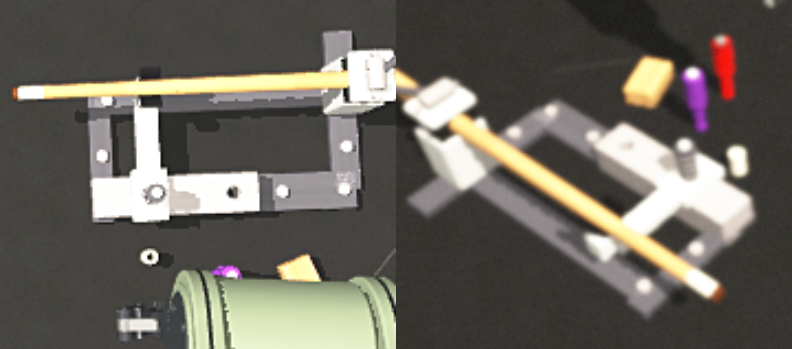

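The crops show the rest over the far hole and the pin upright in it with its shoulder on the tongue. The button residual is the same as when it sat home at the start, and the seated TCP height was also the same (0.2198 against 0.2199). The bystanders haven't moved and the gripper is clear.

```bash
python3 -c "
from workcell import ctrl
print(ctrl.sign_off())"
```

```text
the job is handed in; nothing more can be done
None
```

The rest is now at the far hole with the pin fully home and released; the highest push I read was about 12 N, nothing else moved in the final pictures, and the job was handed in at about 14 s.

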